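# Take the bench blow-off nozzle out of its quick coupling

## Robot

A 6-joint arm with a two-finger parallel gripper is mounted at the origin on a cart in front of the work surface, level with it; the furniture and walls round the work are solid. World frame = base frame: x ahead of the robot, y to its left, z up, the work surface at z = 0. Lengths are in m, angles in rad, forces in N, time in s.
With the tool pointing down it reaches from about 0.35 to 0.775 m from the base axis. Payload 5.5 kg.
Tool frame: the origin (TCP) lies at the very end of the fingers, on their centre line; the grasp point (between the pads) lies 19 mm behind it (env.grip_point_offset is the distance from the TCP to the grasp point, in m); z points along the fingers, y is the line along which they close (so a half turn about z gives the same grasp; the last joint's range is limited). The gripper opens to 85 mm and grips with 20 to 120 N. Pads are 22 mm wide; open, the fingers measure 114 mm over their backs; the gripper's body (76 mm by 85 mm) begins 54 mm behind the grasp point. The pads swing forward as they close: fully open they stand 13 mm farther back than shut.
Start: joints at [1.18, 0.313, 0.046, 1.304, 0, 1.431], TCP at [0.143, 0.557, 0.231] pointing down, gripper open.
Joint ranges: [-2.76, 2.76], [-0.86, 1.69], [-1.03, 1.26], [-2.2, 2.34], [-1.47, 1.5], [-3.14, 3.14]. Speed limits (rad/s): [2.57, 2.57, 3.14, 3.14, 3.14, 3.14].

## Interface

Orientations are given as a unit quaternion [w, x, y, z].
In Python, from workcell import sensors, imaging, workorder, env gives the robot as it stands.
- The arm moves only by the shell command python3 -m handwheel 'ROWS' [FORCE]. ROWS is JSON, a list of rows, each a list of 5 numbers: the shift along the tool's x, y, z in mm, then the turn about the tool's z in rad, then the opening, from 0 (shut) to 1 (fully open). A call has 1 to 8 rows; each row is the pose to reach, as a shift and turn from the pose commanded when the call began, along the tool's axes at that moment; what a row does not reach only later rows make up. A row lasts 1/10 s, in which the tool goes at most 50 mm and 8.59 degrees, less where a joint would pass 70% of its speed; a pose out of reach is approached as far as the arm can. A call with a gripper value outside its range is refused whole. The fingers move at their own pace and stop on an object; FORCE is the grip in N (left out, the last holds). Time passes only in rows, so rows that repeat a pose let the fingers close. It gives the time, the measured TCP pose, the force, the opening and the grip force at its end, in the units of the state.
- sensors.get_state(): the state, without advancing time (a new reading comes with each control period).
- imaging.read_camera(name): name is "scene" or "side" or "wrist"; returns a dict with "color" (400x640x3 uint8, blue, green, red), "z_map" (400x640 float32, m along the optical axis (not along the pixel's ray), 0 where there is no reading), "fx", "fy", "cx", "cy" (pixels), "k1" (the pictures are not rectified: a ray, as slopes to the right and down, at radius r is drawn at 1 + k1 r^2 times it, then the intrinsics apply), "xyz" and "rotation" of the camera in the world. Camera axes: x right, y down, z forward; pixel columns grow to the right and rows downward; lengths in m; the calibration is good to about 2 mm. A picture is of the moment at which its call begins.
- workorder.hand_in(): hands the job in; it is judged then, once.
The state is a dict: "clock": time; "joint_pos": joint angles; "qvel": joint speeds; "tau": joint torques, N m; "tcp_pos": TCP position; "orientation": TCP orientation; "wrist_force": force on the tool from outside, world axes, zero at the start; "ft_torque": the same for the moment, N m; "finger_gap": finger opening in m; "grip_force": force on a finger pad.
Only numpy, scipy, OpenCV 4.12 (cv2) and the standard library are available. Lean on these libraries where they do the work, as an engineer would, in place of code of your own. Each camera call takes 0.05 s, during which the arm holds its last target. There are 200 camera calls.

## Task

Shut the dust nozzle down for the day: first turn the pressure dial down, click by click, to the green mark (two clicks above its zero stop) and leave it there. Then push the blue release collar fully in so that the coupling lets go of the orange nozzle tube and throws it out a little, and draw the tube back along its rail until it rests against the black end stop, still lying in the rail. Leave the bottle and the water pot where they stand.

Things in the scene. Friction and masses are not known exactly. Their poses are not given: they have to be found in the camera images.
- station: Fixed grey base plate 370x100x12 mm with rail, dark coupling block and end stop; place and yaw vary. Origin on the table under the block's mouth, on the rail's centre line; x along the rail, the way the tube plugs in; z up. In x: block 0 to 80 mm (71 wide, top z 67, fixed brass cap to z 79), collar -22 to -12, rail walls -260 to -35 (45 wide over all, top z 30).
- stop (a point): Centre of the face of the fixed black rubber end stop at the rail's open end, 253 mm behind the station's origin (x = -253 mm there) and 31 mm above the table; the stop is 50 mm wide and reaches z = 50 mm. The rail's floor is 16 mm above the table.
- collar_pad (a point): Centre of the ribbed front face of the blue collar's thumb plate (58 mm wide, 10 thick, z = 50 to 100 mm above the table); this point is 80 mm above the table and moves with the collar. The tube runs below the plate (tube top at z = 41 mm).
- collar (a joint): Travel of the blue collar along the station's +x (m): 0 = out, 0.008 = fully in. Springs back out. Takes about 4 N to start and 8 to 12 N to go fully in. From about 6 mm on the coupling lets go and a spring throws the tube about 30 mm out, towards the station's -x, within half a second. With the collar out the tube is locked.
- air_tube: Loose rigid nozzle tube, 205 mm long, about 150 g: 20 mm aluminium tube, black 30 mm square plug in front, orange 30 mm square foot with elbow at the rear. Origin: underside centre of the plug's front face; x along the tube to the plugged end. In the station's frame its x is +42 mm plugged in, about +10 mm thrown out, -48 mm with the foot at the stop.
- elbow (a point): On the axis of the upright orange elbow pipe (20 mm diameter, z = 46 to 90 mm above the table, brass tip to 108 mm), 76 mm above the table, 190 mm behind the plug's front face. Pushing it towards the station's -x slides the tube along its rail with a few newtons. Gap from elbow to collar plate: 116 mm when plugged in.
- regulator: Fixed grey box 100x100x40 mm with the dial on top; place and yaw vary. Origin: centre of its underside, z up; x points from the dial's axis to the red zero dot. Scale dots are 38 mm from the axis, 0.35 rad apart, clockwise from above: red = 0, white = 1, larger green = 2, white = 3 to 7.
- dial_grip (a point): On the dial's vertical axis at the height to grip, 66 mm above the table: a grey grip bar 50 mm long, 13 mm thick, z = 52 to 76 mm, on a disc of 54 mm diameter. Its x axis runs along the bar to the end with the white pointer.
- dial (a joint): Dial angle (rad), growing clockwise from above: 0 = pointer at the red dot (stop), a click every 0.35, green mark (2) at 0.70, upper stop 2.45. Starts at click 5 or 6. Springs into the nearest click when let go; takes about 0.08 N m to turn past a click.
- bottle: Loose white squeeze bottle with black cap and carrying loop, 71 x 86 x 171 mm; origin centre of its underside. Leave it alone.
- pot: Loose clear plastic pot of blue rinse water, 118 mm across, 64 mm high; origin centre of its underside. Leave it alone.

How it is judged:
By the outcome, as a careful person would: the job done as asked, in the order asked, and still so for the second after the job is handed in, with the robot touching nothing.
It also fails if it takes over 51 s, if anything falls off the work surface, if the arm or the gripper's body presses on something with over 40 N, if the wrist force passes 120 N, or if a joint passes its speed limit or range.

## Working session

There is one attempt and no reset: what is moved stays moved. The work goes in short steps, Python scripts to look and compute and a shell command to move; the robot and the scene stay as the last step left them, time stands still between calls to the robot, and variables do not carry over. Pictures are saved under pics/ and viewed, at most 10 in all, crops included, and the job is handed in when it is done.

```bash
ls; mkdir -p pics; cat > h.py <<'E'
import numpy as np, cv2
from workcell import sensors, imaging, workorder, env
from scipy.spatial.transform import Rotation as R
def cam(n):
    c=imaging.read_camera(n); r=np.array(c["rotation"],float)
    c["R"]=r if r.shape==(3,3) else R.from_quat(r,scalar_first=True).as_matrix(); return c
def rays(c,uv):
    K=np.array([[c["fx"],0,c["cx"]],[0,c["fy"],c["cy"]],[0,0,1.]])
    p=cv2.undistortPoints(np.array(uv,float).reshape(-1,1,2),K,np.array([c["k1"],0,0,0.]))[:,0]
    return np.c_[p,np.ones(len(p))]
def onplane(c,uv,z):
    d=rays(c,uv)@c["R"].T; o=np.array(c["xyz"]); return o+d*((z-o[2])/d[:,2])[:,None]
def cloud(c):
    v,u=np.mgrid[0:400,0:640]; d=rays(c,np.c_[u.ravel(),v.ravel()])
    return (np.array(c["xyz"])+(d*c["z_map"].reshape(-1,1))@c["R"].T).reshape(400,640,3)
E
python3 - <<'E'
from h import *
for n in("scene","side"):
    c=cam(n); print(n,c["fx"],c["k1"],c["xyz"],c["R"].round(2).tolist()); cv2.imwrite(f"pics/{n}0.png",c["color"]); np.save(f"{n}0.npy",c,allow_pickle=True)
s=sensors.get_state();print(s, env.grip_point_offset)
E
```

```text
pics
scene 497.97365953370553 0.0033407968570829975 [-0.29445123 -1.16338809  0.92430285] [[0.77, -0.34, 0.54], [-0.64, -0.39, 0.66], [-0.01, -0.85, -0.52]]
side 400.666719761322 -0.05325689934126803 [0.54591884 0.87117636 0.86056894] [[-1.0, -0.02, 0.05], [-0.05, 0.65, -0.76], [-0.02, -0.76, -0.65]]
{'clock': 0.1, 'joint_pos': array([1.18040343e+00, 3.13922077e-01, 4.51054263e-02, 1.30359269e+00,
       1.56246589e-05, 1.43120480e+00]), 'qvel': array([-0.00035426, -0.00299702,  0.00055716, -0.00074429,  0.00054019,
        0.00034687]), 'tau': array([ 1.95388799e-03, -4.81723630e+01,  2.99245530e+01,  1.26963228e-02,
       -1.81685596e-04,  8.35769214e-06]), 'tcp_pos': array([0.14253274, 0.55659499, 0.23050512]), 'orientation': array([-2.18765495e-04,  1.25072251e-01,  9.92147308e-01, -7.76310419e-04]), 'wrist_force': array([ 0.70682535,  0.1963526 , -0.25066254]), 'ft_torque': array([-0.03381555, -0.0030372 , -0.03108025]), 'grip_force': 0.0, 'finger_gap': 0.08539458818925626} 0.0187
```

View pics/scene0.png

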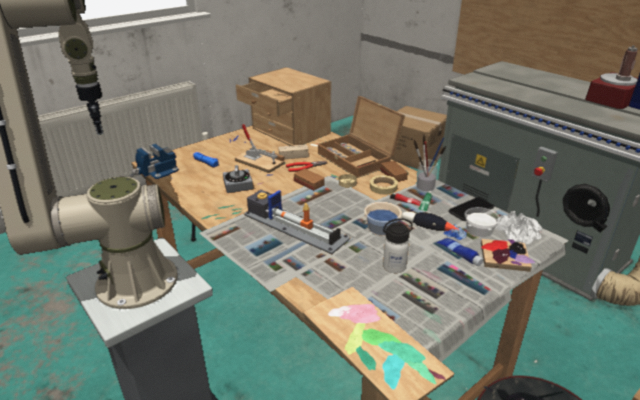

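View pics/side0.png

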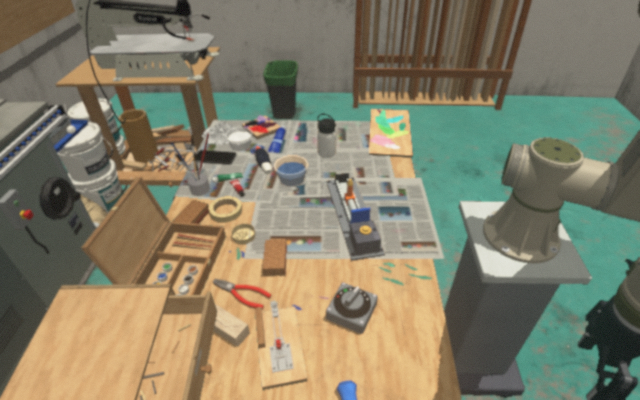

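The scene view shows the station at about (290,220) and the regulator at (238,178). In the side view the dial is at (352,302), the blue plate at (360,214), the orange elbow at (350,185) and the bottle at (327,135). Next I'll measure these using colour and depth.

```bash
python3 - <<'E'
from h import *
for n in("side","scene"):
    c=np.load(f"{n}0.npy",allow_pickle=True).item(); P=cloud(c); hsv=cv2.cvtColor(c["color"],cv2.COLOR_BGR2HSV)
    x0,x1,y0,y1=(310,390,165,335) if n=="side" else (215,355,160,255)
    roi=np.zeros((400,640),bool); roi[y0:y1,x0:x1]=1
    def m(lo,hi,zl,zh): return roi&(cv2.inRange(hsv,lo,hi)>0)&(P[...,2]>zl)&(P[...,2]<zh)
    for k,a in dict(blue=((108,120,50),(125,255,255),.05,.11),orange=((5,150,90),(18,255,255),.045,.1),foot=((5,150,90),(18,255,255),.01,.045)).items():
        M=m(*a); q=P[M]; 
        if len(q): print(n,k,len(q),np.median(q,0).round(4),q.min(0).round(3),q.max(0).round(3))
    # regulator: box points
    M=roi&(P[...,2]>.03)&(P[...,2]<.046)
    if n=="side": M[:285]=0
    else: M[:,255:]=0
    q=P[M][:,:2].astype(np.float32); r=cv2.minAreaRect(q); print("reg",len(q),r)
    M=roi&(P[...,2]>.008)&(P[...,2]<.12)&((P[...,0]>0.2))
    if n=="side": M[262:]=0
    else: M[:190]=0
    q=P[M][:,:2].astype(np.float32); r=cv2.minAreaRect(q); print("station",len(q),r)
    cc=c["color"][y0:y1,x0:x1]; 
    if n=="side": cv2.imwrite("pics/crop.png",cv2.resize(cc,None,fx=3.5,fy=3.5,interpolation=cv2.INTER_CUBIC))
E
```

```text
side blue 41 [0.4882 0.0116 0.0993] [0.465 0.004 0.091] [0.511 0.018 0.102]
side orange 45 [ 0.5155 -0.1127  0.055 ] [ 0.505 -0.121  0.045] [ 0.527 -0.105  0.091]
side foot 7 [ 0.5236 -0.1092  0.044 ] [ 0.505 -0.118  0.043] [ 0.527 -0.103  0.045]
reg 1054 ((0.5133182406425476, 0.28714197874069214), (0.10033677518367767, 0.10097353160381317), 66.08697509765625)
station 2698 ((0.483313649892807, -0.07873277366161346), (0.1643165647983551, 0.3732675313949585), 16.09787368774414)
scene blue 89 [4.732e-01 1.000e-04 8.170e-02] [ 0.459 -0.008  0.05 ] [0.511 0.052 0.101]
scene orange 64 [ 0.5132 -0.1294  0.0611] [ 0.505 -0.141  0.045] [ 0.53  -0.114  0.09 ]
scene foot 85 [ 0.5176 -0.1224  0.0342] [ 0.486 -0.142  0.01 ] [0.824 0.286 0.045]
reg 322 ((0.47670838236808777, 0.19813191890716553), (0.2843106985092163, 0.09983412176370621), 66.27134704589844)
station 2514 ((0.5188357830047607, -0.010384678840637207), (0.5132975578308105, 0.23082377016544342), 80.49202728271484)
```

View pics/crop.png

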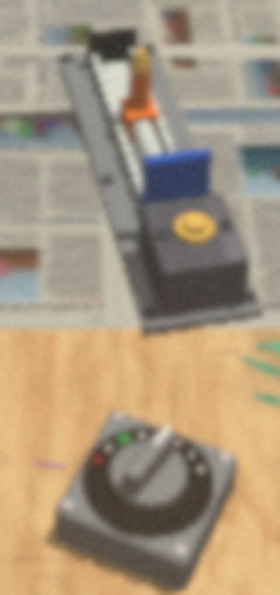

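Regulator centre is near (0.513, 0.287). Its red dot points at about -24° and the station axis at about 106°. The crop shows red, white and green dots at (97,460), (110,449) and (123,438), with the pointer near (165,430). Next: go above the regulator and look closely.

```bash
cat >> h.py <<'E'
def step(x,y,z,yaw=None):
    "tool shift mm and turn to bring TCP to x,y,z with tool y at yaw(deg, mod 180)"
    s=sensors.get_state(); M=R.from_quat(s["orientation"],scalar_first=True).as_matrix()
    d=M.T@(np.array([x,y,z])-s["tcp_pos"])*1000
    cur=np.degrees(np.arctan2(M[1,1],M[0,1])); t=None if yaw is None else np.radians((cur-yaw+90)%180-90)
    print("tcp",s["tcp_pos"].round(4),"y-yaw",cur.round(1),"j6",s["joint_pos"][5].round(2),"F",s["wrist_force"].round(1),"clk",round(s["clock"],2),"shift",d.round(1),"turn",t)
E
python3 - <<'E'
from h import *
c=cam("wrist"); M=R.from_quat(sensors.get_state()["orientation"],scalar_first=True).as_matrix()
print((M.T@(c["xyz"]-sensors.get_state()["tcp_pos"])).round(3),(M.T@c["R"]).round(2).tolist(),c["fx"])
step(.513,.287,.21,56)
E
```

```text
[ 0.069  0.001 -0.143] [[0.0, -0.96, -0.27], [1.0, 0.0, -0.0], [0.0, -0.27, 0.96]] 353.63449291674306
tcp [0.1426 0.5567 0.2306] y-yaw 75.6 j6 1.43 F [-0.4  0.  -0.6] clk 0.15 shift [-425.8 -169.3   20.8] turn 0.34261091768100477
```

```bash
python3 -m handwheel '[[-50,-20,2,0,1],[-95,-38,5,0,1],[-140,-56,7,0,1],[-185,-74,9,0,1],[-230,-92,11,0,1],[-275,-110,13,0,1],[-320,-127,15,0,1],[-365,-145,17,0,1]]'; python3 -m handwheel '[[-30,-12,2,0,1],[-61,-24,4,0,1],[-61,-24,4,0,1],[-61,-24,4,0,1]]'
python3 - <<'E'
from h import *
step(.513,.287,.21)
c=cam("wrist"); P=cloud(c); np.save("w1.npy",c,allow_pickle=True)
cv2.imwrite("pics/w1.png",c["color"])
hsv=cv2.cvtColor(c["color"],cv2.COLOR_BGR2HSV)
q=P[(P[...,2]>.03)&(P[...,2]<.045)][:,:2].astype(np.float32); print("box",cv2.minAreaRect(q))
z=P[...,2]; print(np.histogram(z,bins=np.arange(-.01,.1,.004)))
q=P[(z>.07)&(z<.085)][:,:2].astype(np.float32); print("bar",len(q),cv2.minAreaRect(q))
for k,lo,hi in(("red",(0,150,80),(6,255,255)),("green",(45,120,60),(85,255,255))):
    M=cv2.inRange(hsv,lo,hi)>0; M&=(z>.03)&(z<.05); print(k,M.sum(),np.median(P[M],0))
E
```

```text
clock: 0.95
tcp_pos: [0.4616, 0.3246, 0.2141]
orientation: [-0.0, 0.125, 0.992, 0.0]
wrist_force: [1.2, 1.5, 0.3]
finger_gap: 0.0854
grip_force: 0.0
clock: 1.35
tcp_pos: [0.5135, 0.2869, 0.2096]
orientation: [-0.001, 0.126, 0.992, -0.0]
wrist_force: [-0.5, 0.8, -0.3]
finger_gap: 0.0858
grip_force: 0.0
tcp [0.5135 0.2869 0.2096] y-yaw 75.5 j6 0.63 F [-0.5  0.8 -0.3] clk 1.35 shift [ 0.5 -0.1 -0.4] turn None
box ((0.5914919972419739, 0.24716520309448242), (0.6592625379562378, 0.28636980056762695), 81.88687133789062)
(array([     0,     23, 147995,  22831,    841,   4007,   2635,   6306,
         1342,   2909,   1295,    904,   4322,   5158,    575,   1638,
         1453,    854,    619,   5445,    965,   1437,    596,    194,
          196,    198,    191]), array([-0.01 , -0.006, -0.002,  0.002,  0.006,  0.01 ,  0.014,  0.018,
        0.022,  0.026,  0.03 ,  0.034,  0.038,  0.042,  0.046,  0.05 ,
        0.054,  0.058,  0.062,  0.066,  0.07 ,  0.074,  0.078,  0.082,
        0.086,  0.09 ,  0.094,  0.098]))
bar 3146 ((0.5566022396087646, 0.2255764752626419), (0.47664913535118103, 0.1533058136701584), 57.90409851074219)
red 16 [0.54747011 0.27038146 0.04378415]
green 70 [0.52917928 0.25144986 0.04391816]
```

View pics/w1.png

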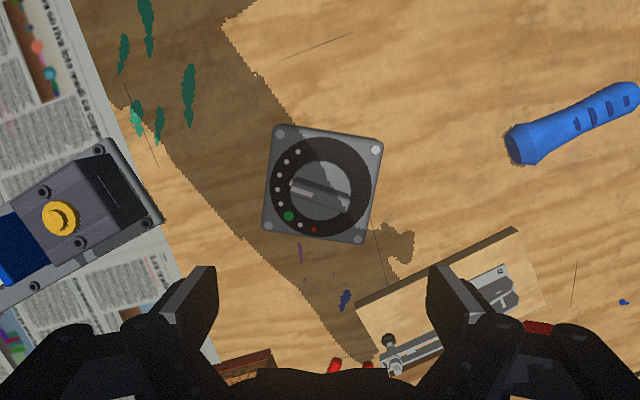

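The dial sits at (322,185). Red is at (313,229), green at (289,215), and the white pointer end at about (290,185), close to dot 4 or 5. Now I'll measure the axis and bar locally.

```bash
python3 - <<'E'
from h import *
c=np.load("w1.npy",allow_pickle=True).item(); P=cloud(c); z=P[...,2]
near=np.zeros((400,640),bool); near[115:250,255:390]=1
q=P[near&(z>.034)&(z<.048)][:,:2].astype(np.float32); print("box",cv2.minAreaRect(q))
print(np.histogram(z[near],bins=np.arange(.02,.1,.004)))
M=near&(z>.07)&(z<.085); q=P[M][:,:2].astype(np.float32); r=cv2.minAreaRect(q); print("bar",len(q),r)
b=cv2.boxPoints(r);print(b); vx=cv2.fitLine(q,cv2.DIST_L2,0,.01,.01).ravel();print("bar deg",np.degrees(np.arctan2(vx[1],vx[0])))
g=cv2.cvtColor(c["color"],cv2.COLOR_BGR2GRAY); w=M&(g>g[M].max()-40); print("white",w.sum(),P[w].mean(0),g[M].min(),g[M].max())
# dots on plane
for n,uv in dict(red=(313,229),green=(289,215),d3=(280,203),d4=(277,189),d5=(280,174),d6=(286,161),d7=(298,152)).items():
    print(n,onplane(c,[uv],.0405)[0].round(4))
E
```

```text
box ((0.5121504068374634, 0.2856906056404114), (0.10035179555416107, 0.10026797652244568), 66.3009033203125)
(array([  21,   16,   24,   65, 1155, 7033,  365,   56, 1692,   58,   66,
         53,   62,  286,  683,    0,    0,    0,    0]), array([0.02 , 0.024, 0.028, 0.032, 0.036, 0.04 , 0.044, 0.048, 0.052,
       0.056, 0.06 , 0.064, 0.068, 0.072, 0.076, 0.08 , 0.084, 0.088,
       0.092, 0.096]))
bar 1002 ((0.5123072266578674, 0.2856389582157135), (0.050104688853025436, 0.0135692423209548), 56.44162368774414)
[[0.49280483 0.2685127 ]
 [0.5041124  0.2610118 ]
 [0.5318096  0.30276522]
 [0.52050203 0.3102661 ]]
bar deg 56.02789
white 191 [0.5103171  0.28499516 0.07714048] 20 138
red [0.5486 0.2697 0.0405]
green [0.5299 0.2517 0.0405]
d3 [0.5169 0.2469 0.0405]
d4 [0.5036 0.2479 0.0405]
d5 [0.4911 0.2544 0.0405]
d6 [0.4812 0.2628 0.0405]
d7 [0.4762 0.2752 0.0405]
```

Axis is (0.5122, 0.2857) and the bar is at 56.2° with the pointer at -124°. That is 100° from red, so click 5, and it needs three clicks counter-clockwise (-1.05 rad). The disc top is at z≈0.053, so I'll grip with the TCP at about 0.057.

```bash
python3 -m handwheel '[[1,-1.5,10,-0.14,1],[1,-1.5,20,-0.28,1],[1,-1.5,30,-0.42,1],[1,-1.5,40,-0.56,1],[1,-1.5,50,-0.7,0.7],[1,-1.5,60,-0.84,0.7],[1,-1.5,70,-0.98,0.7],[1,-1.5,80,-1.12,0.7]]' 40; python3 -m handwheel '[[0,0,10,-0.11,0.6],[0,0,35,-0.11,0.6],[0,0,60,-0.11,0.6],[0,0,60,-0.11,0.6],[0,0,60,-0.11,0.6]]'
python3 - <<'E'
from h import *
step(.5122,.2857,.057,146.2)
E
```

```text
clock: 2.2
tcp_pos: [0.5107, 0.2877, 0.1302]
orientation: [0.0, -0.425, 0.905, 0.0]
wrist_force: [0.6, -0.3, 0.0]
finger_gap: 0.0595
grip_force: 0.0
clock: 2.7
tcp_pos: [0.5109, 0.2871, 0.0706]
orientation: [-0.001, -0.471, 0.882, 0.0]
wrist_force: [0.2, 0.8, 1.1]
finger_gap: 0.0511
grip_force: 0.0
tcp [0.5109 0.2871 0.0706] y-yaw 146.2 j6 -0.61 F [0.2 0.8 1.1] clk 2.7 shift [ 0.4 -1.9 13.6] turn -4.8590513220072086e-05
```

```bash
python3 -m handwheel '[[0.5,-2,13.5,0,0.6],[0.5,-2,13.5,0,0.3],[0.5,-2,13.5,0,0],[0.5,-2,13.5,0,0],[0.5,-2,13.5,0,0],[0.5,-2,13.5,0,0]]' 40
python3 - <<'E'
from h import *
step(.5122,.2857,.057,146.2)
E
```

```text
clock: 3.3
tcp_pos: [0.5125, 0.2858, 0.0574]
orientation: [-0.0, -0.471, 0.882, 0.001]
wrist_force: [-4.6, 2.8, 2.6]
finger_gap: 0.0121
grip_force: 40.3
tcp [0.5125 0.2858 0.0574] y-yaw 146.1 j6 -0.61 F [-4.6  2.8  2.6] clk 3.3 shift [0.2 0.2 0.4] turn -0.0009433476886502807
```

Gripped. Now I'll turn it one click at a time.

```bash
python3 -m handwheel '[[0,0,0,-0.12,0],[0,0,0,-0.24,0],[0,0,0,-0.35,0],[0,0,0,-0.35,0],[0,0,0,-0.47,0],[0,0,0,-0.59,0],[0,0,0,-0.7,0],[0,0,0,-0.7,0]]'; python3 -m handwheel '[[0,0,0,-0.12,0],[0,0,0,-0.24,0],[0,0,0,-0.35,0],[0,0,0,-0.35,0],[0,0,0,-0.35,0]]'
python3 - <<'E'
from h import *
step(.5122,.2857,.057,206.3)
print(sensors.get_state()["ft_torque"])
E
```

```text
clock: 4.1
tcp_pos: [0.5122, 0.2859, 0.0574]
orientation: [-0.0, 0.745, -0.667, -0.002]
wrist_force: [-4.1, 2.5, 4.5]
finger_gap: 0.0118
grip_force: 40.4
clock: 4.6
tcp_pos: [0.512, 0.2859, 0.0574]
orientation: [-0.0, 0.85, -0.527, -0.002]
wrist_force: [-5.0, 2.1, 3.8]
finger_gap: 0.0117
grip_force: 40.4
tcp [0.512  0.2859 0.0574] y-yaw -153.7 j6 -1.66 F [-5.   2.1  3.8] clk 4.6 shift [ 0.3 -0.1  0.4] turn 0.0005453719893530632
[0.71996643 1.04795777 0.0184295 ]
```

Release, rise straight up and look.

```bash
python3 -m handwheel '[[0,0,0,0,0.5],[0,0,0,0,0.6],[0,0,0,0,0.6],[0,0,-40,0,0.6],[0,0,-85,0,0.6],[0,0,-130,0,0.5],[0,0,-153,0,0.5],[0,0,-153,0,0.5]]'
python3 - <<'E'
from h import *
step(.512,.286,.21)
c=cam("wrist"); P=cloud(c); z=P[...,2]; cv2.imwrite("pics/w2.png",c["color"])
near=np.linalg.norm(P[...,:2]-[.5122,.2857],axis=2)<.04
q=P[near&(z>.07)&(z<.085)][:,:2].astype(np.float32); print("bar",len(q),cv2.minAreaRect(q))
# station, from saved side view
s=np.load("side0.npy",allow_pickle=True).item()
for c2 in(s,np.load("scene0.npy",allow_pickle=True).item()):
    Q=cloud(c2); D=Q[...,:2]-[.5,-.06]; a=np.radians(106)
    for ang in (104,105,106,107):
        a=np.radians(ang); X=D@[np.cos(a),np.sin(a)]; Y=D@[-np.sin(a),np.cos(a)]
        m=(abs(X)<.22)&(abs(Y)<.07)&(Q[...,2]>.007)&(Q[...,2]<.016); print(ang,m.sum(),np.percentile(X[m],[1,99]).round(4),np.percentile(Y[m],[1,99]).round(4), cv2.minAreaRect(Q[m][:,:2].astype(np.float32)))
E
```

```text
clock: 5.4
tcp_pos: [0.5161, 0.2856, 0.2147]
orientation: [-0.003, 0.849, -0.528, 0.003]
wrist_force: [-0.4, 0.4, -0.7]
finger_gap: 0.0431
grip_force: 0.0
tcp [0.5161 0.2856 0.2147] y-yaw -153.8 j6 -1.66 F [-0.4  0.4 -0.7] clk 5.4 shift [-2.2  3.6  4.6] turn None
bar 933 ((0.5127679705619812, 0.2857568562030792), (0.01266214158385992, 0.05029802769422531), 26.209569931030273)
104 883 [-0.1939  0.1711] [-0.0545  0.047 ] ((0.5135688185691833, -0.06958669424057007), (0.12874943017959595, 0.37100380659103394), 10.835886001586914)
105 883 [-0.1939  0.1711] [-0.0569  0.0491] ((0.5135688185691833, -0.06958669424057007), (0.12874943017959595, 0.37100380659103394), 10.835886001586914)
106 883 [-0.1933  0.1714] [-0.0593  0.0514] ((0.5135688185691833, -0.06958669424057007), (0.12874943017959595, 0.37100380659103394), 10.835886001586914)
107 882 [-0.1933  0.1717] [-0.0615  0.0535] ((0.511019229888916, -0.07073886692523956), (0.11546842753887177, 0.3713238835334778), 14.433075904846191)
104 907 [-0.2014  0.1551] [-0.0532  0.0489] ((0.5074098706245422, -0.07704876363277435), (0.10569687932729721, 0.37142154574394226), 13.259679794311523)
105 907 [-0.2017  0.1559] [-0.0527  0.0517] ((0.5074098706245422, -0.07704876363277435), (0.10569687932729721, 0.37142154574394226), 13.259679794311523)
106 907 [-0.2017  0.1566] [-0.053   0.0547] ((0.5074098706245422, -0.07704876363277435), (0.10569687932729721, 0.37142154574394226), 13.259679794311523)
107 907 [-0.2019  0.1572] [-0.0542  0.0579] ((0.5074098706245422, -0.07704876363277435), (0.10569687932729721, 0.37142154574394226), 13.259679794311523)
```

View pics/w2.png

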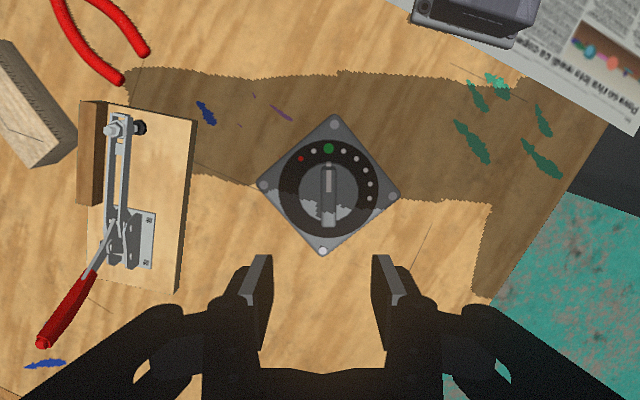

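The pointer is at the green dot (328,148). The bar at 116.2° is exactly two clicks from red. On to the station, above the gap between plate and elbow.

```bash
python3 - <<'E'
from h import *
step(.503,-.05,.235,13)
E
```

```text
tcp [0.515  0.2852 0.2121] y-yaw -153.8 j6 -1.66 F [-0.7  0.8 -0.3] clk 5.45 shift [295.3 158.9 -23.5] turn 0.23120734571447962
```

```bash
python3 -m handwheel '[[40,21,-12,0.06,0],[80,43,-20,0.12,0],[120,64,-23,0.18,0],[160,86,-23,0.23,0],[200,107,-23,0.23,0],[240,129,-23,0.23,0],[280,150,-23,0.23,0],[295,159,-23,0.23,0]]'; python3 -m handwheel '[[0,0,0,0,0],[0,0,0,0,0],[0,0,0,0,0]]'
python3 - <<'E'
from h import *
step(.503,-.05,.235,13)
c=cam("wrist"); P=cloud(c); z=P[...,2]; cv2.imwrite("pics/w3.png",c["color"]); np.save("w3.npy",c,allow_pickle=True)
hsv=cv2.cvtColor(c["color"],cv2.COLOR_BGR2HSV)
near=np.linalg.norm(P[...,:2]-[.503,-.06],axis=2)<.25
M=(cv2.inRange(hsv,(105,120,40),(128,255,255))>0)&near&(z>.09)&(z<.11); q=P[M][:,:2].astype(np.float32); print("plate top",M.sum(),cv2.minAreaRect(q),cv2.fitLine(q,2,0,.01,.01).ravel() if len(q) else 0)
M=(cv2.inRange(hsv,(3,130,60),(20,255,255))>0)&near&(z>.05)&(z<.12); print("elbow",M.sum(),np.median(P[M],0),P[M].min(0),P[M].max(0))
for zl,zh in((.026,.033),(.009,.0145),(.046,.053),(.063,.07)):
    M=near&(z>zl)&(z<zh); print(zl,M.sum(),cv2.minAreaRect(P[M][:,:2].astype(np.float32)))
E
```

```text
clock: 6.25
tcp_pos: [0.5005, -0.0535, 0.231]
orientation: [0.001, 0.782, -0.623, -0.001]
wrist_force: [0.5, 1.2, -0.4]
finger_gap: -0.0004
grip_force: 0.0
clock: 6.55
tcp_pos: [0.5011, -0.0491, 0.232]
orientation: [0.0, 0.783, -0.622, -0.001]
wrist_force: [-0.0, -0.4, 0.0]
finger_gap: -0.0
grip_force: 0.0
tcp [ 0.5011 -0.0491  0.232 ] y-yaw -166.9 j6 -2.06 F [-0.  -0.4  0. ] clk 6.55 shift [ 1.3 -1.6 -3. ] turn 0.0024831803515578624
plate top 303 ((0.4877450168132782, 0.005202142056077719), (0.05649843439459801, 0.008582071401178837), 11.634570121765137) [0.9760814  0.21740547 0.48633915 0.00308996]
elbow 237 [ 0.51714187 -0.1219181   0.10074999] [ 0.50782467 -0.13089148  0.09346993] [ 0.52711978 -0.1112542   0.10881328]
0.026 3068 ((0.6124979257583618, -0.05937953293323517), (0.2781195044517517, 0.2435021698474884), 17.780399322509766)
0.009 13021 ((0.5948776602745056, -0.04302923381328583), (0.28723376989364624, 0.3099682927131653), 12.983899116516113)
0.046 566 ((0.5030462145805359, -0.055178478360176086), (0.07062402367591858, 0.16479572653770447), 13.669025421142578)
0.063 253 ((0.48197758197784424, 0.0184345543384552), (0.07300905138254166, 0.043550215661525726), 4.08018159866333)
```

View pics/w3.png

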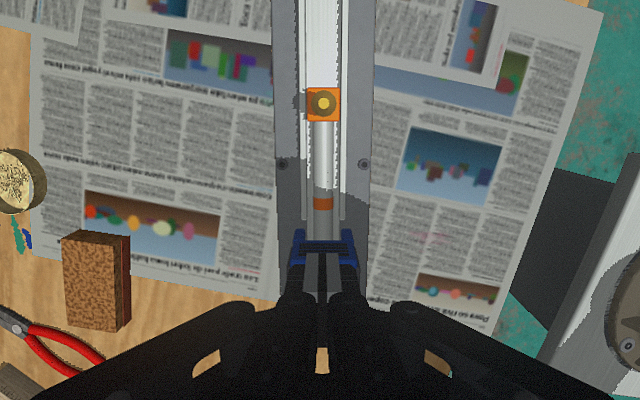

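The plate top is at (0.4877, 0.005) and the elbow at (0.517, -0.122). They are 130.5 mm apart, as expected when plugged in, so the station yaw is 103.1°. The TCP is at station x≈-73 mm with 1 mm lateral error. I'll descend with the fingers shut.

```bash
python3 -m handwheel '[[0,-1,40,0,0],[0,-1,80,0,0],[0,-1,120,0,0],[0,-1,150,0,0],[0,-1,164,0,0],[0,-1,166,0,0],[-20,-1,166,0,0],[-35,-1,166,0,0]]'; python3 -m handwheel '[[-2,0,0,0,0],[-4,0,0,0,0],[-4,0,0,0,0]]'
```

```text
clock: 7.4
tcp_pos: [0.4949, -0.0145, 0.0675]
orientation: [-0.0, 0.783, -0.622, 0.0]
wrist_force: [-0.0, -0.1, -0.8]
finger_gap: -0.0002
grip_force: 0.0
clock: 7.7
tcp_pos: [0.4941, -0.0117, 0.0674]
orientation: [-0.0, 0.783, -0.622, 0.001]
wrist_force: [-0.4, 0.2, 0.3]
finger_gap: 0.0001
grip_force: 0.0
```

```bash
python3 -m handwheel '[[-2,0,0,0,0],[-4,0,0,0,0],[-5,0,0,0,0],[-5,0,0,0,0]]';python3 -m handwheel '[[-2,0,0,0,0],[-4,0,0,0,0],[-4,0,0,0,0]]'
```

```text
clock: 8.1
tcp_pos: [0.4929, -0.0082, 0.0669]
orientation: [0.001, 0.783, -0.622, 0.001]
wrist_force: [0.3, -4.9, 0.0]
finger_gap: 0.0
grip_force: 2.5
clock: 8.4
tcp_pos: [0.4922, -0.0049, 0.067]
orientation: [0.001, 0.783, -0.622, 0.001]
wrist_force: [0.2, -6.6, -0.7]
finger_gap: 0.0003
grip_force: 3.4
```

```bash
python3 -m handwheel '[[-2,0,0,0,0],[-4,0,0,0,0],[-5,0,0,0,0],[-5,0,0,0,0]]';python3 -m handwheel '[[-1,0,0,0,0],[-2,0,0,0,0],[-2,0,0,0,0]]'
```

```text
clock: 8.8
tcp_pos: [0.4911, -0.0004, 0.067]
orientation: [0.001, 0.783, -0.623, 0.002]
wrist_force: [0.1, -8.8, -0.4]
finger_gap: 0.0005
grip_force: 4.1
clock: 9.1
tcp_pos: [0.4911, -0.0003, 0.0671]
orientation: [0.003, 0.782, -0.623, 0.003]
wrist_force: [1.3, -14.7, -1.8]
finger_gap: -0.0002
grip_force: 7.4
```

The collar is at its hard stop, with the force up and no more motion. I'll hold for half a second and check whether the tube was thrown out.

```bash
python3 -m handwheel '[[-0.5,0,0,0,0],[-0.5,0,0,0,0],[-0.5,0,0,0,0],[-0.5,0,0,0,0],[-0.5,0,0,0,0]]'
python3 - <<'E'
from h import *
u=np.array([-.2267,.974])
for n in("scene","side","wrist"):
    c=cam(n); P=cloud(c); z=P[...,2]; hsv=cv2.cvtColor(c["color"],cv2.COLOR_BGR2HSV)
    near=np.linalg.norm(P[...,:2]-[.51,-.14],axis=2)<.1
    M=(cv2.inRange(hsv,(3,130,60),(20,255,255))>0)&near&(z>.046)&(z<.12); q=P[M]
    if len(q): print(n,len(q),np.median(q,0).round(3),"x_st",np.percentile((q[:,:2]-[.4877,.0052])@u,[5,50,95]).round(4)-.017)
    if n=="wrist": cv2.imwrite("pics/w4.png",c["color"])
E
```

```text
clock: 9.6
tcp_pos: [0.4911, -0.0002, 0.0671]
orientation: [0.003, 0.782, -0.623, 0.003]
wrist_force: [1.4, -16.3, -2.4]
finger_gap: -0.0001
grip_force: 8.1
scene 92 [ 0.52  -0.158  0.07 ] x_st [-0.191  -0.1829 -0.1742]
side 13 [ 0.528 -0.145  0.092] x_st [-0.1767 -0.1724 -0.1662]
```

View pics/w4.png

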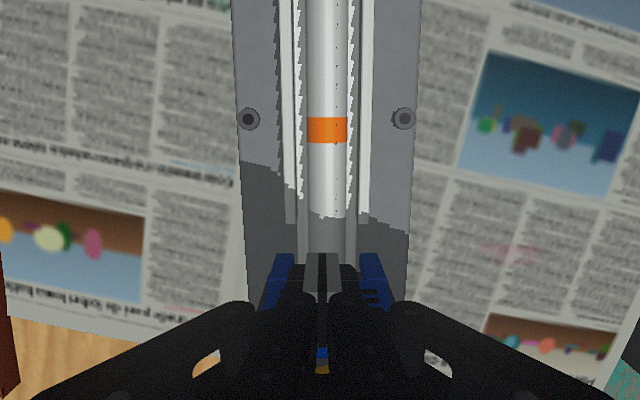

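The tube is out: the elbow is now at station x≈-180 mm. I'll back off from the collar and push the elbow to the stop.

```bash
python3 -m handwheel '[[5,1,0,0,0],[20,2,0,0,0],[50,2,0,0,0],[80,2,0,0,0],[105,2,0,0,0],[120,2,0,0,0],[125,2,0,0,0],[125,2,0,0,0]]';python3 -m handwheel '[[4,0,0,0,0],[9,0,0,0,0],[14,0,0,0,0],[20,0,0,0,0],[26,0,0,0,0],[32,0,0,0,0],[38,0,0,0,0],[44,0,0,0,0]]'
python3 - <<'E'
from h import *
s=sensors.get_state(); d=s["tcp_pos"][:2]-[.4877,.0052]; print(d@[-.2267,.974]-.017,d@[-.974,-.2267])
E
```

```text
clock: 10.55
tcp_pos: [0.5159, -0.1181, 0.0665]
orientation: [-0.0, 0.783, -0.622, -0.001]
wrist_force: [0.6, -1.1, 0.1]
finger_gap: -0.0
grip_force: 0.0
clock: 11.35
tcp_pos: [0.5263, -0.1613, 0.0668]
orientation: [-0.0, 0.783, -0.622, -0.0]
wrist_force: [-1.4, 1.2, 0.9]
finger_gap: -0.0
grip_force: 0.7
-0.18790879966249985 0.00017299240853456172
```

```bash
python3 -m handwheel '[[5,0,0,0,0],[10,0,0,0,0],[15,0,0,0,0],[19,0,0,0,0],[22,0,0,0,0],[25,0,0,0,0],[27,0,0,0,0]]';python3 -m handwheel '[[1.5,0,0,0,0],[3,0,0,0,0],[4,0,0,0,0],[4,0,0,0,0]]'
```

```text
clock: 12.05
tcp_pos: [0.5324, -0.1873, 0.0668]
orientation: [-0.0, 0.783, -0.622, 0.0]
wrist_force: [0.3, 0.6, 1.9]
finger_gap: 0.0001
grip_force: 0.8
clock: 12.45
tcp_pos: [0.5326, -0.1887, 0.067]
orientation: [-0.001, 0.784, -0.621, -0.002]
wrist_force: [-2.3, 9.1, 6.3]
finger_gap: -0.0
grip_force: 4.5
```

The foot has met the stop: the force jumped to 9 N with the TCP at about -216 mm, as predicted. I'll back off, rise and verify.

```bash
python3 -m handwheel '[[1,0,0,0,0],[-3,0,0,0,0],[-15,0,0,0,0],[-30,0,0,0,0],[-30,0,-40,0,0],[-30,0,-90,0,0],[-30,0,-140,0,0],[-30,0,-160,0,0]]'; python3 -m handwheel '[[-20,0,-20,0,0],[-20,0,-20,0,0],[-20,0,-20,0,0]]'
python3 - <<'E'
from h import *
u=np.array([-.2267,.974])
for n in("wrist","side","scene"):
    c=cam(n); P=cloud(c); z=P[...,2]; hsv=cv2.cvtColor(c["color"],cv2.COLOR_BGR2HSV)
    near=np.linalg.norm(P[...,:2]-[.54,-.2],axis=2)<.1
    for zl,zh in((.046,.112),(.02,.046)):
        M=(cv2.inRange(hsv,(3,130,60),(20,255,255))>0)&near&(z>zl)&(z<zh); q=P[M]
        if len(q): print(n,zl,len(q),np.median(q,0).round(3),"x_st",np.percentile((q[:,:2]-[.4877,.0052])@u,[5,50,95]).round(4)-.017)
    if n=="wrist": im=c["color"]
    if n=="side": im2=cv2.resize(c["color"][100:350,240:440],(320,400),interpolation=cv2.INTER_CUBIC)
cv2.imwrite("pics/w5.png",cv2.hconcat([im[:,80:560],im2]))
E
```

```text
clock: 13.25
tcp_pos: [0.528, -0.1617, 0.2321]
orientation: [-0.001, 0.783, -0.622, 0.004]
wrist_force: [0.8, -1.6, -0.2]
finger_gap: 0.0003
grip_force: 0.0
clock: 13.55
tcp_pos: [0.5219, -0.1417, 0.2468]
orientation: [0.0, 0.783, -0.621, 0.001]
wrist_force: [-0.2, 0.8, -0.2]
finger_gap: 0.0003
grip_force: 0.0
wrist 0.046 615 [ 0.538 -0.209  0.047] x_st [-0.2498 -0.2369 -0.2232]
wrist 0.02 293 [ 0.52  -0.12   0.041] x_st [-0.2502 -0.1453 -0.1371]
side 0.046 75 [ 0.537 -0.201  0.057] x_st [-0.2456 -0.2287 -0.2216]
side 0.02 21 [ 0.524 -0.195  0.044] x_st [-0.2516 -0.2221 -0.1394]
scene 0.046 107 [ 0.533 -0.214  0.069] x_st [-0.2537 -0.2414 -0.2302]
scene 0.02 49 [ 0.525 -0.21   0.039] x_st [-0.2485 -0.236  -0.1419]
```

View pics/w5.png

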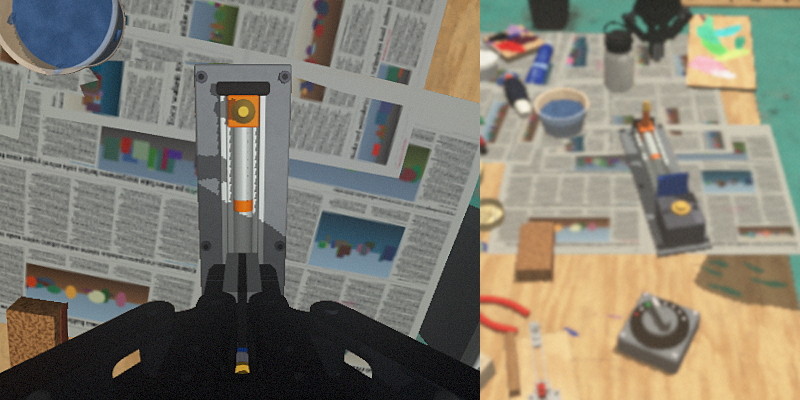

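In the picture the orange foot at (242,110) touches the black stop at (243,88) and lies in the rail. The elbow is at x≈-237 mm, and the bottle, pot and dial are unchanged. Handing in.

```bash
python3 -c "
from workcell import workorder; print(workorder.hand_in())"
```

```text
the job is handed in; nothing more can be done
None
```

The job is done and handed in at about 14 s: the dial is at the green mark, the collar was pushed fully in so the tube released, and the tube lies in its rail against the end stop, with the bottle and pot left alone.

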